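# Lay the carton down and slide it under the shelf

### The arm

A 6-joint arm with a two-finger parallel gripper is mounted at the origin on a cart in front of the work surface, level with it; the furniture and walls round the work are solid. World frame = base frame: x ahead of the robot, y to its left, z up, the work surface at z = 0. Lengths are in mm, angles in rad, forces in N, time in s.
With the tool pointing down it reaches from about 350 to 775 mm from the base axis. Payload 7.3 kg.
Tool frame: the origin (TCP) lies at the very end of the fingers, on their centre line; the grasp point (between the pads) lies 19 mm behind it; x points along the fingers, y is the direction in which the jaws open and shut, and the axes are right-handed (so a half turn about x gives the same grasp; the last joint's range is limited). The gripper opens to 92 mm and grips with 3 to 60 N. Pads are 19 mm wide; open, the fingers measure 130 mm over their backs; the gripper's body (75 mm by 190 mm) begins 47 mm behind the grasp point.
Start: joints at [-1.297, 0.342, 1.524, -0, 1.275, -0.146], TCP at [214.002, -479.425, 226.741] pointing down, gripper open.
Joint ranges: [-2.53, 2.53], [-0.77, 2.02], [0.04, 2.7], [-1, 4.14], [0.28, 2.66], [-3.11, 3.11]. Speed limits (rad/s): [2.57, 2.57, 3.14, 3.14, 3.14, 3.14].

### API

Orientations are given as [roll, pitch, yaw] about the fixed x, y, z axes, in that order (R = Rz(yaw) Ry(pitch) Rx(roll)).
In Python, from plant import sensors, capture, bot gives the robot as it stands.
- The arm moves only by the shell command python3 -m crank 'ROWS' [OPENING]. ROWS is JSON, a list of rows, each an object of numbers: "dx", "dy", "dz": the shift along the tool's x, y, z in cm; "spin": the turn about the tool's x in rad. A call has 1 to 20 rows; each row is the pose to reach, as a shift and turn from the pose commanded when the call began, along the tool's axes at that moment; what a row does not reach only later rows make up. A row lasts 1/12 s, in which the tool goes at most 41.7 mm and 7.16 degrees, less where a joint would pass 70% of its speed; a pose out of reach is approached as far as the arm can. A call with a gripper value outside its range is refused whole. OPENING is the opening in per cent of the stroke, from 0 (shut) to 100 (fully open), set as the call begins (- or left out, the last holds). The fingers move at their own pace and stop on an object; the grip force is fixed at half the most. Time passes only in rows, so rows that repeat a pose let the fingers close. It gives the time, the measured TCP pose, the force and the opening at its end, in the units of the state.
- sensors.get_obs(): the state, without advancing time (a new reading comes with each control period).
- capture(name): name is "side" or "top" or "wrist"; returns a dict with "frame" (384x512x3 uint8, blue, green, red), "vfov" (degrees; the focal length in pixels is half the picture's height over the tangent of half this angle, whatever the lens; pixels are square), "cx", "cy" (the principal point, pixels), "view" (4x4, takes a point from world to camera coordinates); the wrist camera has in their place "mount" (4x4, takes a point from camera to tool coordinates, whose origin is the TCP and whose axes are the tool frame's). Camera axes: x right, y down, z forward; pixel columns grow to the right and rows downward; lengths in mm; the calibration is good to about 2 mm. A picture is of the moment at which its call begins: read the wrist's pose just before it. There is no depth.
- bot.close_job(): hands the job in, once; it reports no verdict.
The state is a dict: "time": time; "joint_positions": joint angles; "dq": joint speeds; "tau": joint torques, N m; "tool_pos": TCP position; "tcp_rot": TCP orientation; "contact_force": force on the tool from outside, world axes, zero at the start; "moment": the same for the moment, N m; "grip_width": finger opening in mm.
Only numpy, scipy, OpenCV 4.12 (cv2) and the standard library are available. Lean on these libraries where they do the work, as an engineer would, in place of code of your own. Each camera call takes 0.05 s, during which the arm holds its last target.

### The job

The drinks carton standing on the hob has to go under the little wire-legged shelf to its left, but it is too tall to go in upright. Push it over towards the shelf so that it lies on its broad side, then push it cap end first in under the shelf until only about 4 cm of its foot end stick out from under the deck, enough to pull it out by later. Only push it with the fingers, never pick it up or carry it, and do not shift or knock over anything else.

Things in the scene. Friction and masses are not known exactly. Their poses are not given: they have to be found in the camera images.
- carton: drinks carton, closed rigid box 66 thick (own x), 96 wide (own y), 167 tall (own z) plus a blue cap 15 high; 0.1 to 0.2 kg, friction about 1. Starts upright on the hob, own x roughly towards the shelf. Origin: centre of its underside. Pushed near its top it tips about its lower edge without sliding, and falls by itself once leaned over 22 degrees. Lying on a broad side it is 66 high
- carton_mid (a point): the middle of the carton, 83.5 mm up its height from the underside's centre
- carton_head (a point): centre of the carton's flat top face (the cap stands 15 mm beyond it, off centre), 167 mm up its height from the underside's centre
- riser: shelf, fixed: wooden deck 220 (own x) by 220 (own y), underside 98, top 112 above the worktop, on wire frames (8 thick) along both sides at own x = -88 and 88, uprights at own y = -98 and 98. Both ends open; the mouth is the end at own y = -110, 168 clear between wires, 98 high. Origin on the worktop under the deck's middle; own +y is the way in, to the robot's left. The hob is 5.5 above the worktop
- riser_mouth (a point): worktop-level point in the middle of the shelf's mouth, under the edge of the deck that faces the hob
- spice1: the spice jar with the red cap, 45 across, 106 tall, on the shelf deck. Bystander, loose, upright, must not be disturbed; origin at the centre of its underside
- spice2: the spice jar with the white cap, 46 across, 97 tall, on the shelf deck. Bystander, loose, upright, must not be disturbed; origin at the centre of its underside
- mug: white mug, 90x127x99 with its handle, on the shelf deck. Bystander, loose, upright, must not be disturbed; origin at the centre of its underside
- tin: tin can, 75 across, 110 tall, on the right half of the hob. Bystander, loose, upright, must not be disturbed; origin at the centre of its underside
- honey: glass jar with a grey screw lid, 71 across, 110 tall, on the right half of the hob. Bystander, loose, upright, must not be disturbed; origin at the centre of its underside
- glass: clear tumbler, 81 across, 90 tall, on the right half of the hob. Bystander, loose, upright, must not be disturbed; origin at the centre of its underside

How it is judged:
By the outcome, as a careful person would: the job done as asked, in the order asked, and still so for the second after the job is handed in, with the robot touching nothing.
It also fails if it takes over 51 s, if anything falls off the work surface, if the arm or the gripper's body presses on something with over 40 N, if the wrist force passes 120 N, or if a joint passes its speed limit or range.

## Working session

There is one attempt and no reset: what is moved stays moved. The work goes in short steps, Python scripts to look and compute and a shell command to move; the robot and the scene stay as the last step left them, time stands still between calls to the robot, and variables do not carry over. Pictures are saved under pics/ and viewed, and the job is handed in when it is done.

```bash
ls; mkdir -p pics
python3 - <<'E'
from plant import sensors, capture, bot
import cv2
o=sensors.get_obs();print(o)
for n in("side","top","wrist"):
    c=capture(n);cv2.imwrite(f"pics/{n}0.png",c["frame"])
    print(n,c["vfov"],c["cx"],c["cy"]);print(c.get("view",c.get("mount")))
E
```

```text
pics
{'time': 0.0, 'joint_positions': array([-1.29698651e+00,  3.42714726e-01,  1.52500772e+00, -2.64601151e-05,
        1.27539402e+00, -1.45994358e-01]), 'dq': array([-0.00103383, -0.00172481, -0.00141325, -0.00049904,  0.00133943,
        0.000624  ]), 'tau': array([-1.73971748e-03, -4.31248677e+01, -2.44217080e+01,  7.14927656e-02,
        5.59950457e-02, -1.28082343e-04]), 'tool_pos': array([ 213.88582909, -479.01453508,  226.05235862]), 'tcp_rot': array([-1.70018759,  1.56927231,  1.86121696]), 'contact_force': array([-0.30584294, -0.61182714, -1.07586601]), 'moment': array([-0.01278723, -0.04854561, -0.05174684]), 'grip_width': 91.84857467971517}
side 55.18245556036297 253.55642076669818 191.17510477096093
[[-9.64551202e-01 -2.63551808e-01 -1.34693541e-02  5.64356513e+02]
 [-1.28064650e-01  5.12099597e-01 -8.49325290e-01  1.15414409e+02]
 [ 2.30738867e-01 -8.17492781e-01 -5.27697952e-01  1.27247251e+03]
 [ 0.00000000e+00  0.00000000e+00  0.00000000e+00  1.00000000e+00]]
top 54.9935996697647 250.91240648103974 196.24501489300303
[[ 1.98434308e-02 -9.99792862e-01 -4.52446445e-03  7.64828396e+01]
 [-9.94418552e-01 -1.92673309e-02 -1.03732897e-01  5.57870253e+02]
 [ 1.03624236e-01  6.55762795e-03 -9.94594900e-01  1.34427458e+03]
 [ 0.00000000e+00  0.00000000e+00  0.00000000e+00  1.00000000e+00]]
wrist 67.43836867098183 256.18770376910777 192.17071005685543
[[-2.30682455e-05 -3.03147793e-01  9.52943553e-01 -1.58231018e+02]
 [ 9.99999977e-01 -2.11898799e-04 -4.32013085e-05 -1.40412830e+00]
 [ 2.15023976e-04  9.52943530e-01  3.03147791e-01 -8.24307048e+01]
 [ 0.00000000e+00  0.00000000e+00  0.00000000e+00  1.00000000e+00]]
```

View pics/side0.png

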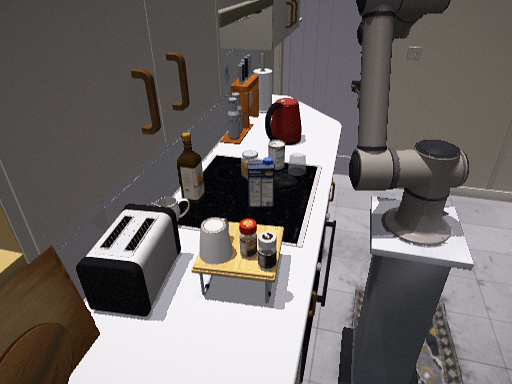

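View pics/top0.png

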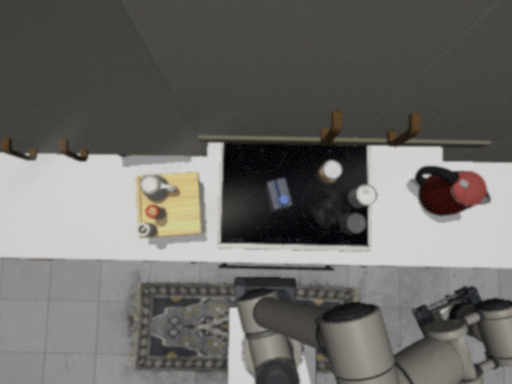

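View pics/wrist0.png

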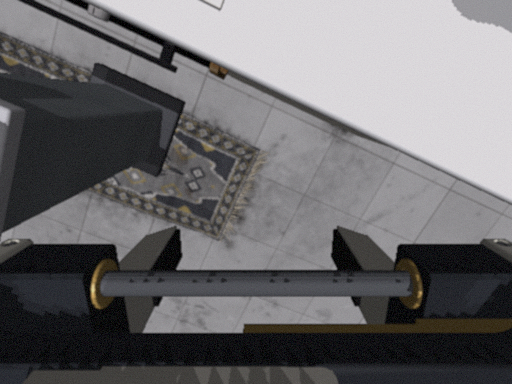

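```bash
cat > h.py <<'E'
import numpy as np,cv2
from plant import sensors,capture,bot
def snap(n):
    return capture(n)
def f(c): return 192/np.tan(np.radians(c["vfov"])/2)
def proj(c,p):
    q=(c["view"]@np.r_[p,1])[:3];return np.array([c["cx"],c["cy"]])+f(c)*q[:2]/q[2]
def ray(c,u,v,z):
    V=c["view"];R=V[:3,:3];o=-R.T@V[:3,3]
    d=R.T@np.array([(u-c["cx"])/f(c),(v-c["cy"])/f(c),1]);return o+d*(z-o[2])/d[2]
def crop(c,x0,y0,x1,y1,k,name):
    cv2.imwrite("pics/"+name,cv2.resize(c["frame"][y0:y1,x0:x1],None,fx=k,fy=k,interpolation=cv2.INTER_CUBIC))
E
python3 - <<'E'
from h import *
c=snap("top");crop(c,125,145,385,265,3,"t1.png")
s=snap("side");crop(s,180,130,330,300,3.5,"s1.png")
for a in [(140,205),(284,200)]: print(ray(c,*a,0))
E
```

```text
[517.71108359 508.1825113    0.        ]
[547.40478421 -38.30658764   0.        ]
```

View pics/t1.png

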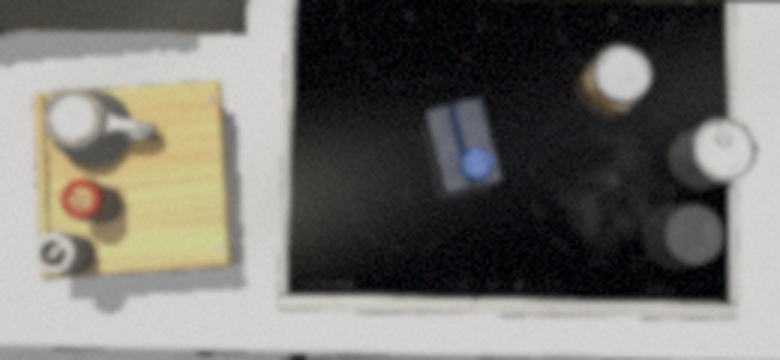

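View pics/s1.png

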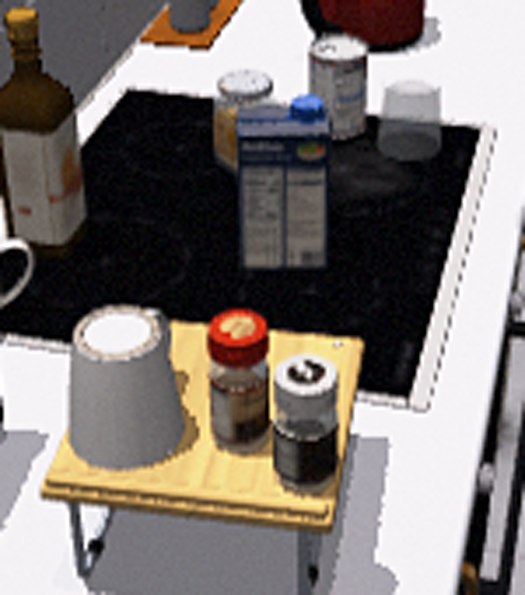

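```bash
cat >> h.py <<'E'
def cr(x,y,x0=125,y0=145,k=3): return ((x+.5)/k-.5+x0,(y+.5)/k-.5+y0)
E
python3 - <<'E'
from h import *
c=snap("top");s=snap("side")
def rect(P,z):
    Q=np.array([ray(c,*cr(*p),z) for p in P]);print(Q.round(1).tolist(),'mid',Q.mean(0).round(1),'sides',[np.linalg.norm(Q[i]-Q[i-1]).round(1) for i in range(4)],
     [np.degrees(np.arctan2(*(Q[i]-Q[i-1])[[1,0]])).round(1) for i in range(4)]);return Q
Q=rect([(426,112),(483,97),(500,180),(443,195)],172.5)
R=rect([(35,95),(220,82),(230,264),(42,277)],112)
print('cap',ray(c,*cr(478,164),187))
for n,p in dict(honey=(622,72),tin=(722,149),glass=(694,234)).items(): print(n,ray(c,*cr(*p),{'honey':116,'tin':116,'glass':96}[n]))
for n,p in dict(mug=(76,118),red=(82,199),white=(62,255)).items(): print(n,ray(c,*cr(*p),211))
# side check: carton bottom-left/right front corners
k=3.5
for p in [(240,267),(325,268)]: print('side bottom',ray(s,*cr(*p,180,130,k),5.5))
for p in [(237,122),(328,124)]: print('side top',ray(s,*cr(*p,180,130,k),172.5))
for p in [(43,490),(330,520),(360,342)]: print('riser',ray(s,*cr(*p,180,130,k),112))
E
```

```text
[[590.3, 34.7, 172.5], [608.4, -28.6, 172.5], [515.8, -48.4, 172.5], [497.9, 14.5, 172.5]] mid [553.1  -7.  172.5] sides [np.float64(94.5), np.float64(65.9), np.float64(94.7), np.float64(65.4)] [np.float64(12.4), np.float64(-74.0), np.float64(-168.0), np.float64(105.9)]
[[610.3, 491.8, 112.0], [629.9, 275.0, 112.0], [417.5, 256.1, 112.0], [398.3, 472.6, 112.0]] mid [514.  373.9 112. ] sides [np.float64(212.9), np.float64(217.7), np.float64(213.3), np.float64(217.4)] [np.float64(5.2), np.float64(-84.8), np.float64(-174.9), np.float64(95.1)]
cap [531.71877685 -22.64128574 187.        ]
honey [ 650.05494039 -195.84771456  116.        ]
tin [ 561.6347527  -311.56811893  116.        ]
glass [ 463.21185561 -283.72389398   96.        ]
mug [570.89953353 414.20592223 211.        ]
red [483.42014076 403.53224899 211.        ]
white [423.20713876 422.04534219 211.        ]
side bottom [594.74383834  40.21591588   5.5       ]
side bottom [506.34264269  19.89274364   5.5       ]
side top [598.21129718  26.29093232 172.5       ]
side top [508.16898301   8.5905113  172.5       ]
riser [609.14615743 505.15202554 112.        ]
riser [399.4411556  481.96276877 112.        ]
riser [419.89520168 274.24533165 112.        ]
```

```bash
cat >> h.py <<'E'
def box(cx,cy,yaw,X,Y,z0,z1,tilt=0):
    r=np.array([[np.cos(yaw),-np.sin(yaw)],[np.sin(yaw),np.cos(yaw)]])
    return [np.r_[r@np.array([sx*X/2,sy*Y/2])+[cx,cy],z] for z in(z0,z1) for sx,sy in((-1,-1),(1,-1),(1,1),(-1,1))]
def draw(c,boxes,x0,y0,x1,y1,k,name):
    im=cv2.resize(c["frame"][y0:y1,x0:x1],None,fx=k,fy=k,interpolation=cv2.INTER_CUBIC)
    for b in boxes:
        P=[tuple(np.round((proj(c,p)-[x0,y0]+.5)*k-.5).astype(int).tolist()) for p in b]
        for i in range(4):
            for a,d in((i,(i+1)%4),(4+i,4+(i+1)%4),(i,i+4)): cv2.line(im,P[a],P[d],(0,255,0) if a<4 and d<4 else (0,0,255),1)
    cv2.imwrite("pics/"+name,im)
E
python3 - <<'E'
from h import *
c=snap("top");s=snap("side")
B=[box(553.1,-7,np.radians(104),66,96,5.5,172.5),box(514,374,np.radians(5.1),220,220,98,112)]
draw(c,B,125,145,385,265,3,"t2.png");draw(s,B,170,130,330,310,3.3,"s2.png")
E
```

```text
(no output)
```

View pics/t2.png

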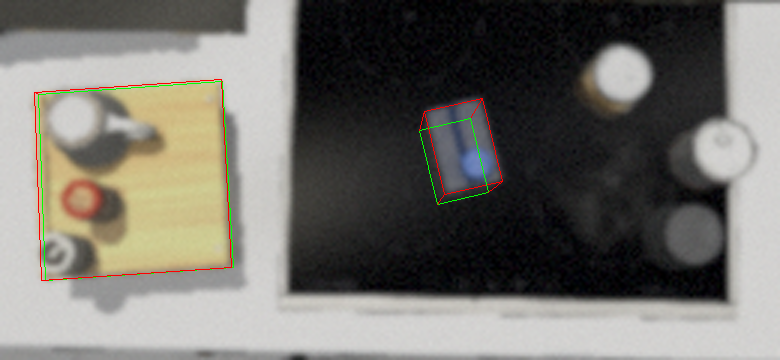

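View pics/s2.png

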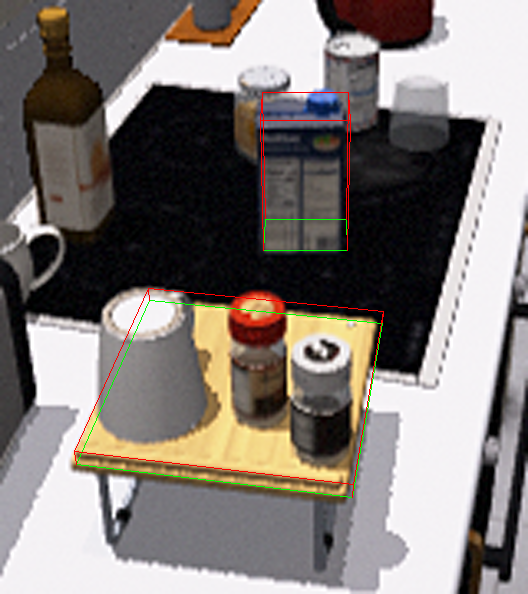

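Run:
```python
from h import *
c=snap("top");g=cv2.GaussianBlur(cv2.cvtColor(c["frame"],6),(0,0),1).astype(int)
for x in range(5,512,25):
    col=g[235:285,x]; d=np.diff(col); i=d.argmin(); print(x,235+i,d[i],end=' | ')
cv2.imwrite("pics/t3.png",cv2.resize(c["frame"],(768,576)))
```

```text
5 256 -22 | 30 257 -24 | 55 257 -21 | 80 258 -17 | 105 258 -19 | 130 259 -16 | 155 259 -19 | 180 260 -15 | 205 261 -20 | 230 263 -29 | 255 264 -28 | 280 265 -30 | 305 266 -26 | 330 264 -37 | 355 264 -17 | 380 264 -23 | 405 265 -22 | 430 265 -24 | 455 266 -17 | 480 266 -20 | 505 267 -18 |
```

View pics/t3.png

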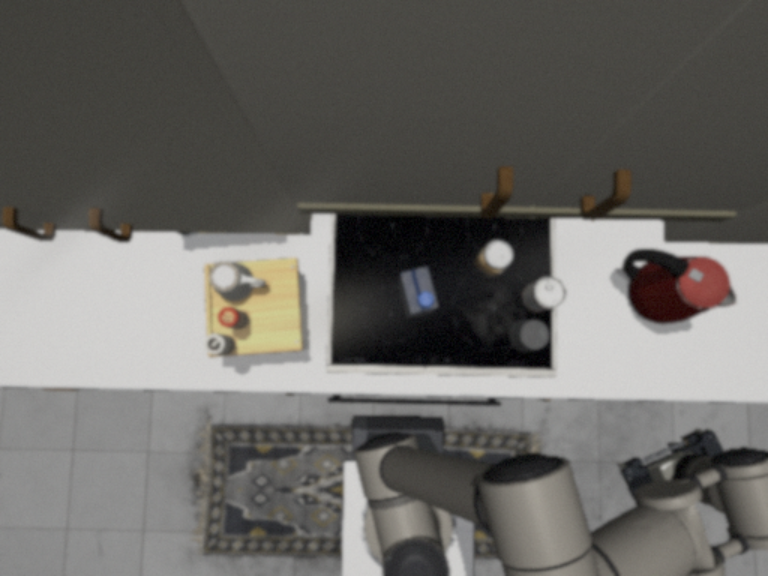

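```bash
cat >> h.py <<'E'
from scipy.spatial.transform import Rotation as Ro
def plan(target,yawdir=None):
    "shift in cm in tool axes to get TCP to target; spin so tool y is along +-yawdir(deg)"
    o=sensors.get_obs();R=Ro.from_euler('xyz',o["tcp_rot"]).as_matrix()
    print('t',o["time"].__round__(2),'tcp',o["tool_pos"].round(1),'F',o["contact_force"].round(1),'grip',round(o["grip_width"],1),'tool axes\n',R.round(3))
    print('shift cm',(R.T@(np.array(target)-o["tool_pos"])/10).round(2))
    if yawdir is not None:
        a=np.degrees(np.arctan2(R[1,1],R[0,1])); d=(yawdir-a+90)%180-90  # world z rotation; tool x is down -> spin=-d
        print('tool y at',a.round(1),'spin',-np.radians(d).round(3))
E
python3 -c "
from h import *
d=np.array([np.cos(np.radians(104.3)),np.sin(np.radians(104.3))]);p=np.array([553,-7])-d*85
print(p);plan([*p,230],14.3)"
```

```text
[573.99491608 -89.36633717]
t 0.5 tcp [ 214.  -479.4  226.7] F [-0.7  0.4 -0.2] grip 91.8 tool axes
 [[-0.     0.408 -0.913]
 [ 0.    -0.913 -0.408]
 [-1.    -0.     0.   ]]
shift cm [ -0.33 -20.94 -48.77]
tool y at -65.9 spin -1.401
```

```bash
python3 -m crank '[{"dx":-0.3,"dy":-5,"dz":-12,"spin":-0.4},{"dx":-0.3,"dy":-5,"dz":-12,"spin":-0.4},{"dx":-0.3,"dy":-5,"dz":-12,"spin":-0.4},{"dx":-0.3,"dy":-10,"dz":-24,"spin":-0.8},{"dx":-0.3,"dy":-10,"dz":-24,"spin":-0.8},{"dx":-0.3,"dy":-10,"dz":-24,"spin":-0.8},{"dx":-0.3,"dy":-16,"dz":-37,"spin":-1.2},{"dx":-0.3,"dy":-16,"dz":-37,"spin":-1.2},{"dx":-0.3,"dy":-16,"dz":-37,"spin":-1.2},{"dx":-0.3,"dy":-16,"dz":-37,"spin":-1.2},{"dx":-0.3,"dy":-20.9,"dz":-48.8,"spin":-1.4},{"dx":-0.3,"dy":-20.9,"dz":-48.8,"spin":-1.4},{"dx":-0.3,"dy":-20.9,"dz":-48.8,"spin":-1.4},{"dx":-0.3,"dy":-20.9,"dz":-48.8,"spin":-1.4},{"dx":-0.3,"dy":-20.9,"dz":-48.8,"spin":-1.4},{"dx":-0.3,"dy":-20.9,"dz":-48.8,"spin":-1.4}]' 55
python3 -c "
from h import *
d=np.array([np.cos(np.radians(104.3)),np.sin(np.radians(104.3))]);p=np.array([553,-7])-d*85
plan([*p,148],14.3)
c=snap('top');s=snap('side');crop(c,125,90,385,265,3,'t4.png');crop(s,180,80,350,260,3.3,'s4.png')
w=snap('wrist');cv2.imwrite('pics/w4.png',w['frame'])"
```

```text
time: 1.83
tool_pos: [574.1, -89.7, 229.4]
tcp_rot: [-1.486, 1.57, -2.807]
contact_force: [-1.1, -0.3, -1.1]
grip_width: 50.3
t 1.83 tcp [574.1 -89.7 229.4] F [-1.1 -0.3 -1.1] grip 50.3 tool axes
 [[-0.001  0.969  0.247]
 [-0.     0.247 -0.969]
 [-1.    -0.001  0.   ]]
shift cm [ 8.14  0.   -0.03]
tool y at 14.3 spin 0.0
```

View pics/t4.png

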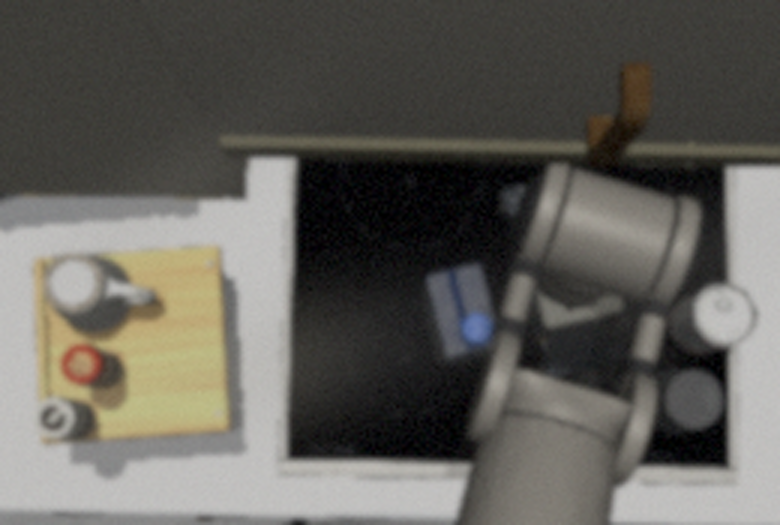

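View pics/s4.png

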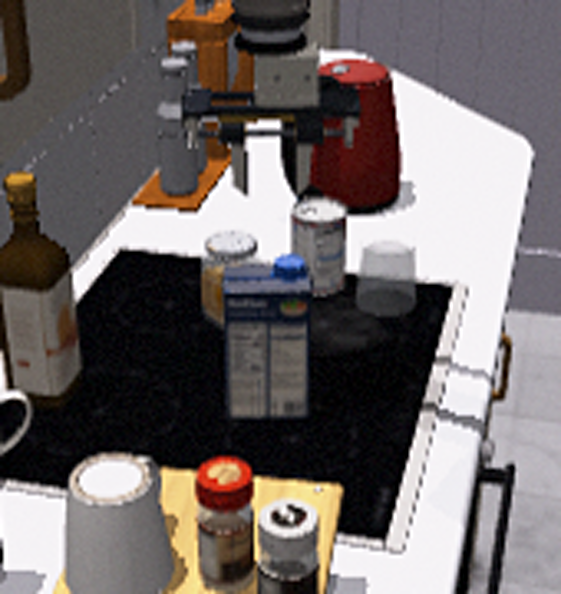

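View pics/w4.png

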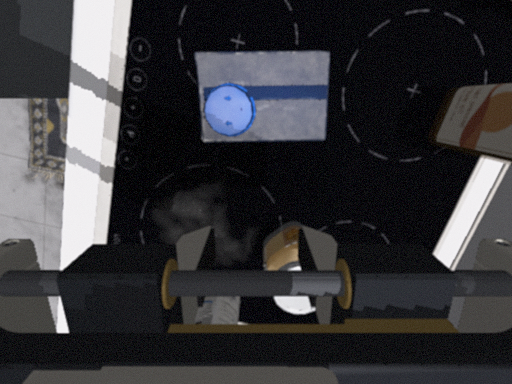

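```bash
cat >> h.py <<'E'
def wray(c,o,u,v,z):
    R=Ro.from_euler('xyz',o["tcp_rot"]).as_matrix();M=c["mount"]
    org=R@M[:3,3]+o["tool_pos"];d=R@M[:3,:3]@np.array([(u-c["cx"])/f(c),(v-c["cy"])/f(c),1])
    return org+d*(z-org[2])/d[2]
E
python3 -c "
from h import *
o=sensors.get_obs();c=snap('wrist')
Q=np.array([wray(c,o,u,v,172.5) for u,v in ((203,141),(327,140),(330,52),(196,53))]);print(Q.round(1),Q.mean(0))
print([np.linalg.norm(Q[i]-Q[i-1]) for i in range(4)],[np.degrees(np.arctan2(*(Q[i]-Q[i-1])[[1,0]])) for i in range(4)])
s=snap('side')
print([((proj(s,o['tool_pos']+a*np.array([.969,.247,0]))-[180,80])*3.3).round() for a in(-35,35)])
"
```

```text
[[521.7 -47.2 172.5]
 [610.9 -23.9 172.5]
 [594.1  33.1 172.5]
 [505.7  10.2 172.5]] [558.11238734  -6.95458579 172.5       ]
[np.float64(59.605821159625755), np.float64(92.22411879199309), np.float64(59.473454908731), np.float64(91.28928892096167)] [np.float64(-74.46312838551236), np.float64(14.620166824521638), np.float64(106.43990513159724), np.float64(-165.47694682647543)]
[array([302., 188.]), array([240., 189.])]
```

```bash
python3 -m crank '[{"dx":4,"dy":0.3},{"dx":8,"dy":0.3},{"dx":8,"dy":0.3},{"dx":8,"dy":0.3,"dz":-2},{"dx":8,"dy":0.3,"dz":-3.2},{"dx":8,"dy":0.3,"dz":-4},{"dx":8,"dy":0.3,"dz":-4.6},{"dx":8,"dy":0.3,"dz":-5.2},{"dx":8,"dy":0.3,"dz":-5.8},{"dx":8,"dy":0.3,"dz":-6.4},{"dx":8,"dy":0.3,"dz":-7},{"dx":8,"dy":0.3,"dz":-7},{"dx":8,"dy":0.3,"dz":-7}]'
python3 -c "
from h import *
c=snap('top');s=snap('side');crop(c,125,145,385,265,3,'t5.png');crop(s,180,80,350,260,3.3,'s5.png')"
```

```text
invalid input at $[0]: expected keys dx, dy, dz, spin
```

View pics/s5.png

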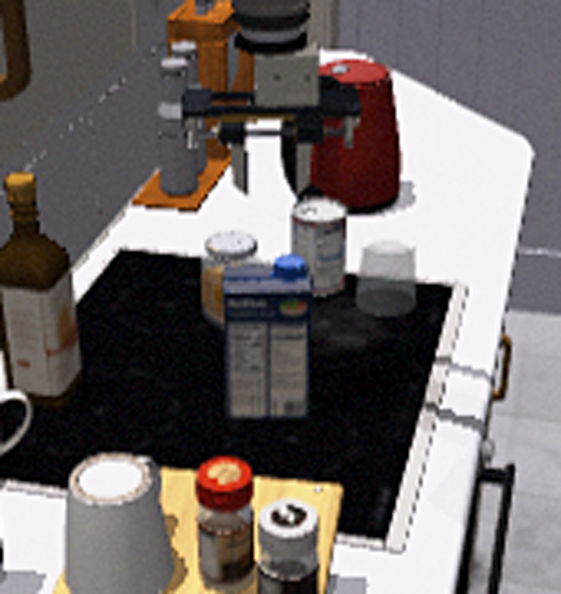

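View pics/t5.png

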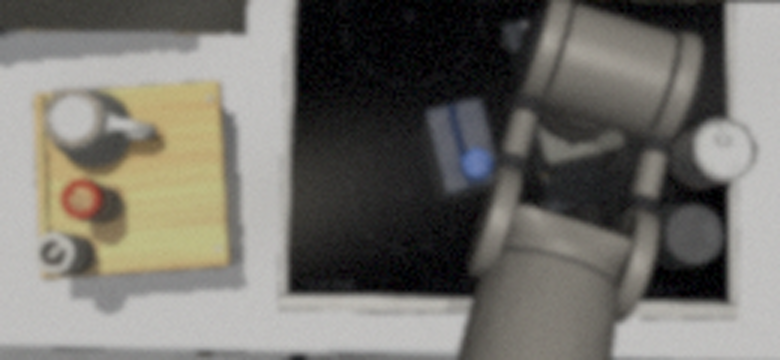

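The call was refused because every row needs all four keys, so nothing moved. I'll send it again with all of them.

```bash
python3 -m crank '[{"dx":4,"dy":0.3,"dz":0,"spin":0},{"dx":8,"dy":0.3,"dz":0,"spin":0},{"dx":8,"dy":0.3,"dz":0,"spin":0},{"dx":8,"dy":0.3,"dz":-2,"spin":0},{"dx":8,"dy":0.3,"dz":-3.2,"spin":0},{"dx":8,"dy":0.3,"dz":-4,"spin":0},{"dx":8,"dy":0.3,"dz":-4.6,"spin":0},{"dx":8,"dy":0.3,"dz":-5.2,"spin":0},{"dx":8,"dy":0.3,"dz":-5.8,"spin":0},{"dx":8,"dy":0.3,"dz":-6.4,"spin":0},{"dx":8,"dy":0.3,"dz":-7,"spin":0},{"dx":8,"dy":0.3,"dz":-7,"spin":0}]'
python3 -c "
from h import *
c=snap('top');s=snap('side');crop(c,125,145,385,265,3,'t6.png');crop(s,180,80,350,260,3.3,'s6.png')"
```

```text
time: 3.18
tool_pos: [559.8, -20.0, 149.8]
tcp_rot: [-2.64, 1.57, 2.322]
contact_force: [-0.2, 0.7, -0.5]
grip_width: 50.6
```

View pics/s6.png

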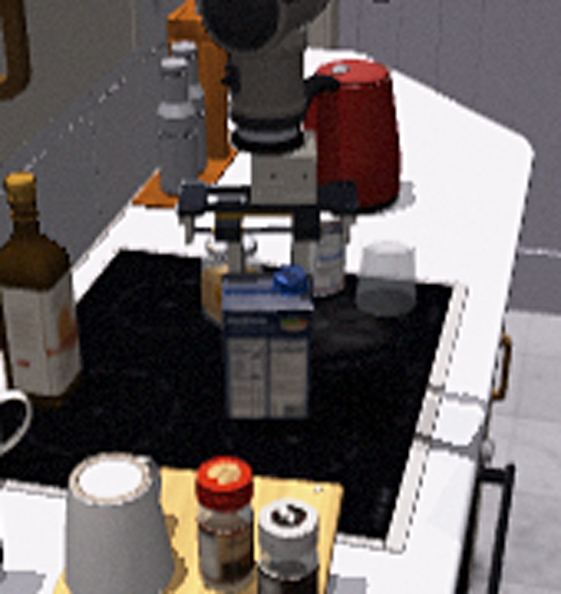

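View pics/t6.png

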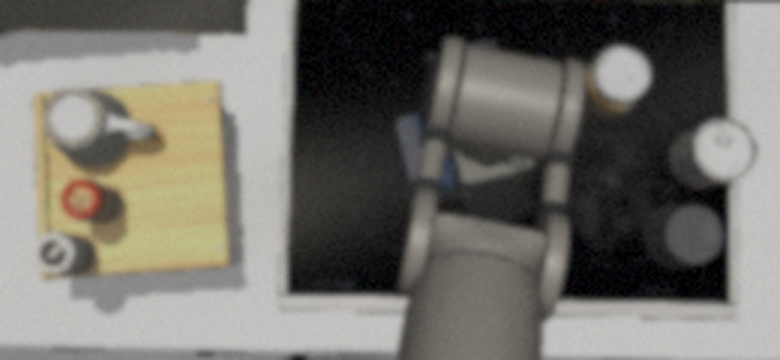

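The carton is leaning towards the shelf and its bottom edge is still in place (side crop row ~418). I'll keep pushing.

```bash
python3 -m crank '[{"dx":0,"dy":0,"dz":-0.6,"spin":0},{"dx":0,"dy":0,"dz":-1.2,"spin":0},{"dx":0,"dy":0,"dz":-1.8,"spin":0},{"dx":0,"dy":0,"dz":-2.4,"spin":0},{"dx":0,"dy":0,"dz":-3,"spin":0},{"dx":0,"dy":0,"dz":-3.6,"spin":0},{"dx":0,"dy":0,"dz":-4.2,"spin":0},{"dx":0,"dy":0,"dz":-4.2,"spin":0},{"dx":0,"dy":0,"dz":-4.2,"spin":0},{"dx":0,"dy":0,"dz":-4.2,"spin":0}]'
python3 -c "
from h import *
c=snap('top');s=snap('side');crop(c,125,145,385,265,3,'t7.png');crop(s,180,80,350,260,3.3,'s7.png')"
```

```text
time: 4.12
tool_pos: [549.8, 19.5, 149.7]
tcp_rot: [0.246, 1.571, -1.076]
contact_force: [0.4, 0.3, -0.0]
grip_width: 50.7
```

View pics/s7.png

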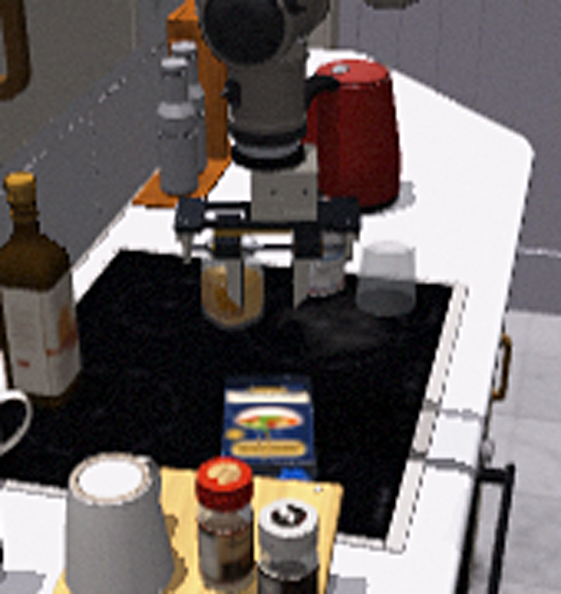

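View pics/t7.png

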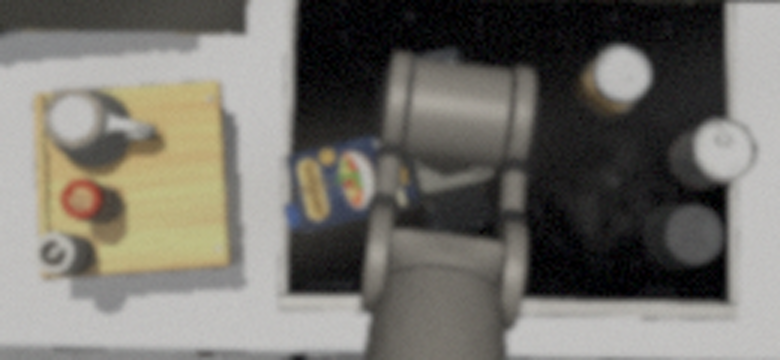

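Run:
```python
from h import *
c=snap("top")
A=ray(c,*cr(289,154),71.5);B=ray(c,*cr(307,231),71.5);print(A,B,np.linalg.norm(A-B),np.degrees(np.arctan2(*(A-B)[[1,0]])))
for f_ in [(545,25,104.5)]:
    pass
a=np.radians(104.5);d=np.array([np.cos(a),np.sin(a)]);h=(A+B)[:2]/2;ft=h-167*d;print('head',h,'foot',ft)
B_=[box(*(h-83.5*d),a,167,96,5.5,71.5)]
draw(c,B_,125,145,385,265,3,'t8.png');draw(snap('side'),B_,180,80,350,260,3.3,'s8.png')
w=snap('wrist');cv2.imwrite('pics/w8.png',w['frame'])
```

```text
[550.65217129 195.09809191  71.5       ] [458.62516431 170.9809935   71.5       ] 95.13466481142557 14.685008217613655
head [504.6386678  183.03954271] foot [546.45212848  21.35888676]
```

View pics/t8.png

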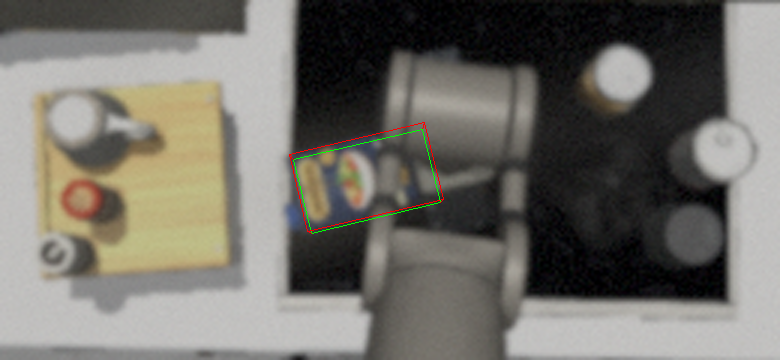

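View pics/w8.png

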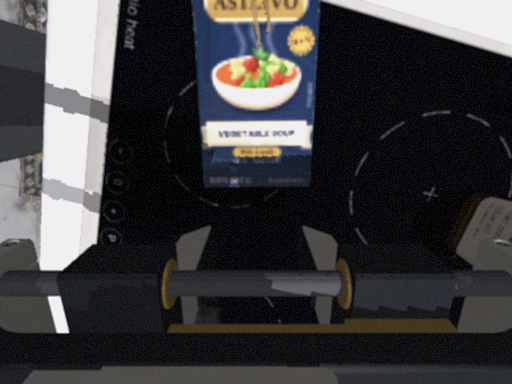

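Run:
```python
from h import *
c=snap("top")
print('handle tip',[ray(c,*cr(160,130),z).round() for z in(140,165,190)])
print('hob left edge',ray(c,*cr(290,300),5.5),ray(c,*cr(295,100),5.5))
print(sensors.get_obs()["joint_positions"].round(2))
a=np.radians(95.1);d=np.array([np.cos(a),np.sin(a)])
t=np.array([524,264.])-d*((264-22)+55);print(t);plan([*t,149],5.1);plan([*t,45],5.1)
```

```text
handle tip [array([568., 337., 140.]), array([565., 332., 165.]), array([562., 327., 190.])]
hob left edge [374.63886068 194.501523     5.5       ] [626.52750993 195.24530984   5.5       ]
[-0.1   0.46  1.57 -0.    1.11 -0.35]
[550.40160617 -31.82419643]
t 4.42 tcp [549.8  19.4 149.7] F [-0.3  0.4 -1.1] grip 50.5 tool axes
 [[-0.     0.969  0.246]
 [-0.     0.246 -0.969]
 [-1.    -0.     0.   ]]
shift cm [ 0.07 -1.2   4.98]
tool y at 14.2 spin 0.16
t 4.42 tcp [549.8  19.4 149.7] F [-0.3  0.4 -1.1] grip 50.5 tool axes
 [[-0.     0.969  0.246]
 [-0.     0.246 -0.969]
 [-1.    -0.     0.   ]]
shift cm [10.47 -1.2   4.98]
tool y at 14.2 spin 0.16
```

```bash
python3 -m crank '[{"dx":0,"dy":-1.2,"dz":3,"spin":0.08},{"dx":0,"dy":-1.2,"dz":5,"spin":0.16},{"dx":0,"dy":-1.2,"dz":5,"spin":0.16},{"dx":3,"dy":-1.2,"dz":5,"spin":0.16},{"dx":6,"dy":-1.2,"dz":5,"spin":0.16},{"dx":9,"dy":-1.2,"dz":5,"spin":0.16},{"dx":10.5,"dy":-1.2,"dz":5,"spin":0.16},{"dx":10.5,"dy":-1.2,"dz":5,"spin":0.16},{"dx":10.5,"dy":-1.2,"dz":5,"spin":0.16}]' 60
python3 -c "
from h import *
plan([524+.089*242,22,45],5.1)"
```

```text
time: 5.17
tool_pos: [550.2, -31.5, 44.4]
tcp_rot: [-1.888, 1.569, 2.914]
contact_force: [-0.2, -0.6, 0.5]
grip_width: 55.3
t 5.17 tcp [550.2 -31.5  44.4] F [-0.2 -0.6  0.5] grip 55.3 tool axes
 [[-0.002  0.996  0.09 ]
 [ 0.     0.09  -0.996]
 [-1.    -0.001 -0.   ]]
shift cm [-0.06  0.02 -5.37]
tool y at 5.1 spin 0.001
```

```bash
python3 -m crank '[{"dx":0,"dy":0,"dz":-1.5,"spin":0},{"dx":0,"dy":0,"dz":-2.5,"spin":0},{"dx":0,"dy":0,"dz":-3,"spin":0},{"dx":0,"dy":0,"dz":-3.5,"spin":0},{"dx":0,"dy":0,"dz":-4,"spin":0},{"dx":0,"dy":0,"dz":-4.5,"spin":0},{"dx":0,"dy":0,"dz":-5,"spin":0},{"dx":0,"dy":0,"dz":-5.5,"spin":0},{"dx":0,"dy":0,"dz":-6,"spin":0},{"dx":0,"dy":0,"dz":-6.5,"spin":0},{"dx":0,"dy":0,"dz":-7,"spin":0},{"dx":0,"dy":0,"dz":-7.5,"spin":0},{"dx":0,"dy":0,"dz":-8,"spin":0},{"dx":0,"dy":0,"dz":-8.5,"spin":0},{"dx":0,"dy":0,"dz":-9,"spin":0},{"dx":0,"dy":0,"dz":-9,"spin":0},{"dx":0,"dy":0,"dz":-9,"spin":0}]'
python3 -c "
from h import *
c=snap('top');s=snap('side');crop(c,125,145,385,265,3,'t9.png');crop(s,180,80,350,260,3.3,'s9.png');cv2.imwrite('pics/w9.png',snap('wrist')['frame'])"
```

```text
time: 6.58
tool_pos: [542.4, 58.3, 44.6]
tcp_rot: [-2.939, 1.571, 1.863]
contact_force: [-0.5, 0.4, 0.1]
grip_width: 55.0
```

View pics/t9.png

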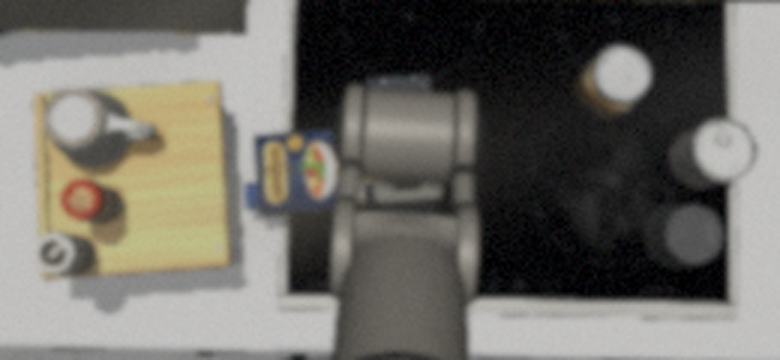

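View pics/w9.png

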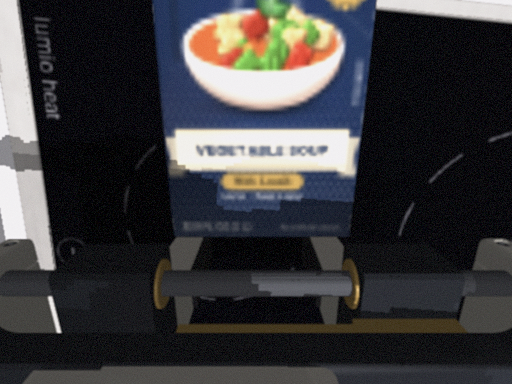

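View pics/s9.png

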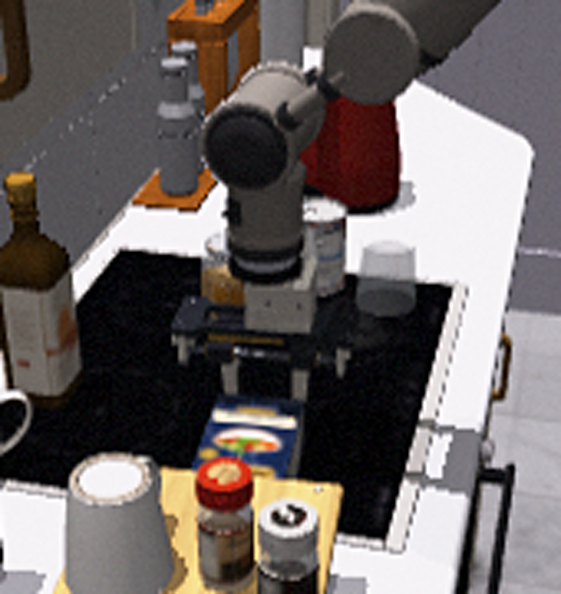

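Run:
```python
from h import *
c=snap("top");o=sensors.get_obs();w=snap('wrist')
A=ray(c,*cr(253,135),71.5);B=ray(c,*cr(260,214),71.5);print(A,B,np.linalg.norm(A-B),np.degrees(np.arctan2(*(A-B)[[1,0]])))
F=[wray(w,o,*p,71.5) for p in((172,237),(350,236))];print(F, (F[0]+F[1])/2,np.degrees(np.arctan2(*(F[1]-F[0])[[1,0]])))
ft=(F[0]+F[1])[:2]/2; h=(A+B)[:2]/2
print('head',h,'len',np.linalg.norm(h-ft),'ang',np.degrees(np.arctan2(*(h-ft)[::-1])))
n=np.array([np.cos(np.radians(5.1)),np.sin(np.radians(5.1))])
print('offsets from riser axis: head',(h-[524,264])@n,'foot',(ft-[524,264])@n)
```

```text
[572.8339686  239.15644947  71.5       ] [477.81716799 227.76543612  71.5       ] 95.69716601200317 6.836232788532251
[array([498.32286246,  71.93744438,  71.5       ]), array([587.57448594,  80.48306113,  71.5       ])] [542.9486742   76.21025275  71.5       ] 5.469253072813253
head [525.32556829 233.46094279] len 158.23512056226437 ang 96.39446388405999
offsets from riser axis: head -1.3944275606832397 foot 2.1802200976051864
```

```bash
python3 -m crank '[{"dx":0,"dy":0,"dz":-0.5,"spin":0},{"dx":0,"dy":0,"dz":-1.1,"spin":0},{"dx":0,"dy":0,"dz":-1.8,"spin":0},{"dx":0,"dy":0,"dz":-2.5,"spin":0},{"dx":0,"dy":0,"dz":-3.2,"spin":0},{"dx":0,"dy":0,"dz":-3.9,"spin":0},{"dx":0,"dy":0,"dz":-4.6,"spin":0},{"dx":0,"dy":0,"dz":-5.3,"spin":0},{"dx":0,"dy":0,"dz":-6,"spin":0},{"dx":0,"dy":0,"dz":-6.7,"spin":0},{"dx":0,"dy":0,"dz":-7.4,"spin":0},{"dx":0,"dy":0,"dz":-8.1,"spin":0},{"dx":0,"dy":0,"dz":-8.8,"spin":0},{"dx":0,"dy":0,"dz":-9.5,"spin":0},{"dx":0,"dy":0,"dz":-10.2,"spin":0},{"dx":0,"dy":0,"dz":-10.9,"spin":0},{"dx":0,"dy":0,"dz":-11.5,"spin":0},{"dx":0,"dy":0,"dz":-12,"spin":0},{"dx":0,"dy":0,"dz":-12,"spin":0}]'
python3 -c "
from h import *
c=snap('top');s=snap('side');crop(c,125,145,385,265,3,'t10.png');crop(s,180,150,350,330,3.3,'s10.png');cv2.imwrite('pics/w10.png',snap('wrist')['frame'])"
```

```text
time: 8.42
tool_pos: [531.7, 178.4, 44.7]
tcp_rot: [2.478, 1.571, 0.997]
contact_force: [0.3, -0.3, 1.0]
grip_width: 55.1
```

View pics/t10.png

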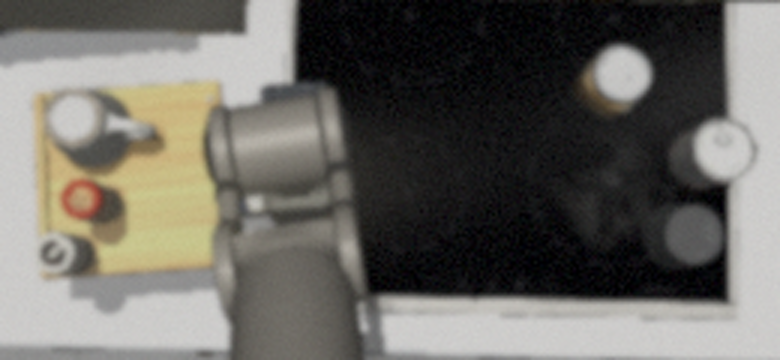

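View pics/w10.png

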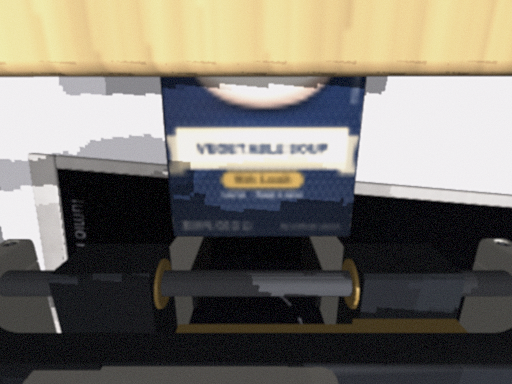

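View pics/s10.png

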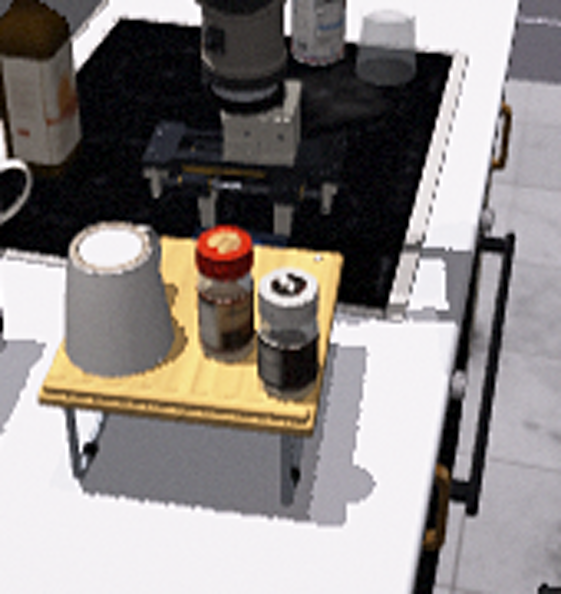

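Run:
```python
from h import *
o=sensors.get_obs();w=snap('wrist');a=np.radians(95.1);d=np.array([np.cos(a),np.sin(a)]);t=o["tool_pos"][:2]
for z in(98,112):
    P=[wray(w,o,u,v,z) for u,v in((20,77),(490,74.5))];print(z,P,'ang',np.degrees(np.arctan2(*(P[1]-P[0])[[1,0]])),'dist ahead of TCP',[((p[:2]-t)@d).round(1) for p in P])
F=[wray(w,o,*p,71.5) for p in((171,237),(352,236))];print('foot',F,[((p[:2]-t)@d).round(1) for p in F])
F=[wray(w,o,*p,66) for p in((171,237),(352,236))];print('foot',F,[((p[:2]-t)@d).round(1) for p in F])
```

```text
98 [array([443.5248587 , 261.08959367,  98.        ]), array([602.22768955, 276.00509403,  98.        ])] ang 5.369105675627039 dist ahead of TCP [np.float64(91.3), np.float64(92.0)]
112 [array([454.30450513, 261.01041475, 112.        ]), array([591.83399928, 273.93596377, 112.        ])] ang 5.369105675627025 dist ahead of TCP [np.float64(90.2), np.float64(90.9)]
foot [array([487.14796489, 191.50938889,  71.5       ]), array([577.93335294, 200.21866234,  71.5       ])] [np.float64(18.1), np.float64(18.7)]
foot [array([485.59236682, 188.62260169,  66.        ]), array([580.17671896, 197.69631944,  66.        ])] [np.float64(15.3), np.float64(16.0)]
```

```bash
python3 -m crank '[{"dx":0,"dy":0,"dz":-0.4,"spin":0},{"dx":0,"dy":0,"dz":-0.9,"spin":0},{"dx":0,"dy":0,"dz":-1.4,"spin":0},{"dx":0,"dy":0,"dz":-1.9,"spin":0},{"dx":0,"dy":0,"dz":-2.4,"spin":0},{"dx":0,"dy":0,"dz":-2.9,"spin":0},{"dx":0,"dy":0,"dz":-3.3,"spin":0},{"dx":0,"dy":0,"dz":-3.6,"spin":0},{"dx":0,"dy":0,"dz":-3.6,"spin":0},{"dx":0,"dy":0,"dz":-3.6,"spin":0}]'
python3 -c "
from h import *
print(sensors.get_obs()['tool_pos'])
c=snap('top');s=snap('side');crop(c,125,145,385,265,3,'t11.png');crop(s,180,150,350,330,3.3,'s11.png');cv2.imwrite('pics/w11.png',snap('wrist')['frame'])"
```

```text
time: 9.45
tool_pos: [528.6, 213.5, 44.7]
tcp_rot: [1.655, 1.571, 0.173]
contact_force: [0.0, 0.1, -0.5]
grip_width: 55.2
[528.56270321 213.47517164  44.71945851]
```

View pics/w11.png

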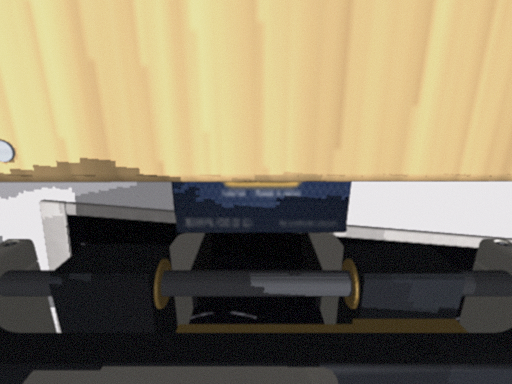

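View pics/s11.png

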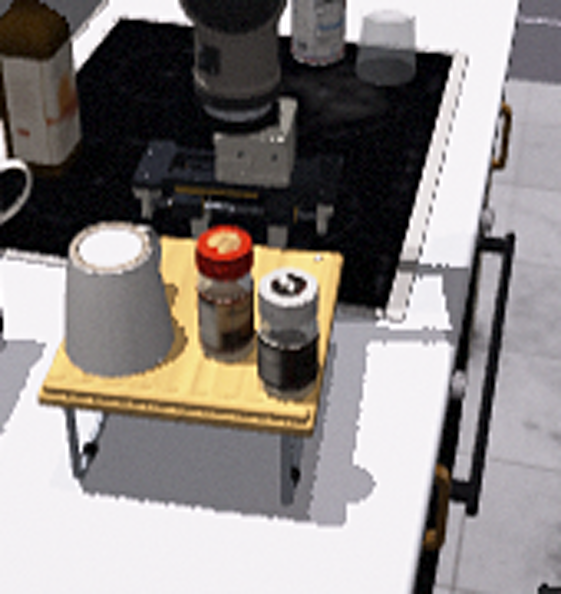

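```bash
python3 - <<'E'
from h import *
o=sensors.get_obs();w=snap('wrist');a=np.radians(95.1);d=np.array([np.cos(a),np.sin(a)]);t=o["tool_pos"][:2]
for z in(112,):
    P=[wray(w,o,u,v,z) for u,v in((20,182),(490,181))];print('dist edge',[((p[:2]-t)@d).round(1) for p in P])
for z in (66,):
    F=[wray(w,o,*p,z) for p in((175,234),(349,232.5))];print('foot',np.linalg.norm(F[0]-F[1]),[((p[:2]-t)@d).round(1) for p in F])
E
python3 -m crank '[{"dx":0,"dy":0,"dz":2,"spin":0},{"dx":0,"dy":0,"dz":5,"spin":0},{"dx":0,"dy":0,"dz":8,"spin":0},{"dx":0,"dy":0,"dz":11,"spin":0},{"dx":-3,"dy":0,"dz":14,"spin":0},{"dx":-7,"dy":0,"dz":18,"spin":0},{"dx":-10,"dy":0,"dz":22,"spin":0},{"dx":-10,"dy":0,"dz":24,"spin":0},{"dx":-10,"dy":0,"dz":24,"spin":0},{"dx":-10,"dy":0,"dz":24,"spin":0}]'
python3 -c "
from h import *
c=snap('top');s=snap('side');crop(c,125,145,325,265,4,'t12.png');crop(s,180,150,350,330,3.3,'s12.png');cv2.imwrite('pics/w12.png',snap('wrist')['frame'])"
```

```text
dist edge [np.float64(58.1), np.float64(58.5)]
foot 91.02464383381088 [np.float64(17.1), np.float64(17.9)]
time: 10.48
tool_pos: [550.4, -27.9, 145.7]
tcp_rot: [1.31, 1.568, -0.176]
contact_force: [-0.3, 0.2, 0.2]
grip_width: 55.1
```

View pics/t12.png

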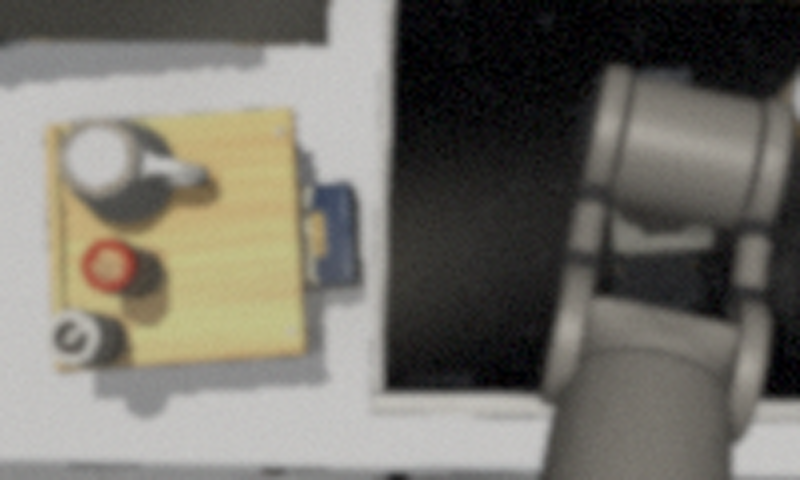

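View pics/w12.png

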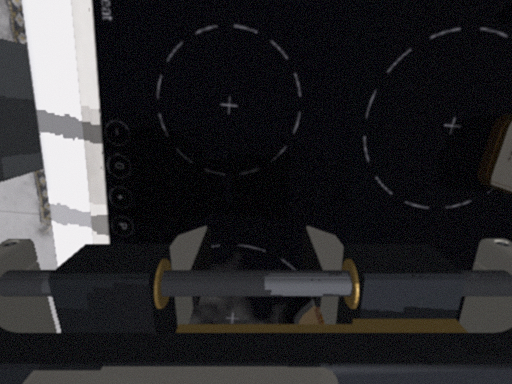

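View pics/s12.png

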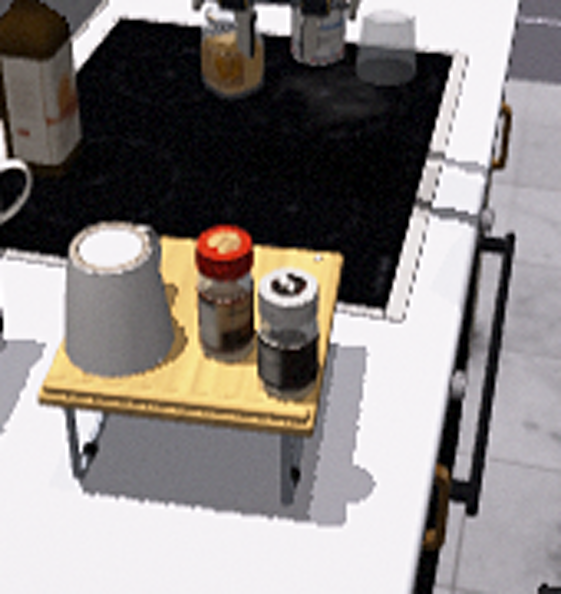

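Run:
```python
from h import *
c=snap("top");a=np.radians(95.1);d=np.array([np.cos(a),np.sin(a)])
k=dict(x0=125,y0=145,k=4)
g=cv2.resize(c["frame"][145:265,125:325],None,fx=4,fy=4,interpolation=cv2.INTER_CUBIC)
for y in (205,225,255,275): print(y,[tuple(g[y,x].tolist()) for x in range(346,370,3)])
D=[ray(c,*cr(x,y,**k),112) for x,y in((295,112),(306,354))]
F=[ray(c,*cr(x,y,**k),66) for x,y in((354,184),(360,286))]
print(D,F,np.linalg.norm(F[0]-F[1]),np.degrees(np.arctan2(*(F[0]-F[1])[[1,0]])))
fm=(F[0]+F[1])[:2]/2;dm=(D[0]+D[1])[:2]/2
print('protrusion',(dm-fm)@d,'lateral',(fm-dm)@[d[1],-d[0]])
```

```text
205 [(101, 86, 79), (84, 75, 71), (73, 72, 68), (88, 90, 87), (122, 123, 122), (150, 152, 152), (173, 175, 174), (185, 186, 186)]
225 [(94, 79, 73), (86, 72, 67), (77, 69, 66), (85, 83, 81), (110, 112, 110), (143, 143, 143), (169, 171, 172), (183, 184, 186)]
255 [(110, 96, 91), (106, 95, 90), (91, 85, 81), (88, 86, 85), (106, 107, 108), (132, 134, 136), (159, 161, 162), (176, 178, 178)]
275 [(102, 93, 90), (101, 95, 91), (89, 86, 83), (79, 79, 77), (84, 86, 85), (106, 107, 108), (135, 139, 139), (161, 166, 166)]
[array([627.70766301, 273.60065791, 112.        ]), array([415.88839436, 256.7270391 , 112.        ])] [array([570.28010813, 224.7327451 ,  66.        ]), array([477.86513036, 216.50415863,  66.        ])] 92.78058931136577 5.088171359311923
protrusion 44.571242460220105 lateral -1.6942461056886429
```

```bash
python3 -m crank '[{"dx":-3,"dy":0,"dz":-3,"spin":0},{"dx":-5,"dy":0,"dz":-6,"spin":0},{"dx":-5,"dy":0,"dz":-9,"spin":0},{"dx":-5,"dy":0,"dz":-12,"spin":0},{"dx":-5,"dy":0,"dz":-14,"spin":0},{"dx":-5,"dy":0,"dz":-14,"spin":0},{"dx":-5,"dy":0,"dz":-14,"spin":0},{"dx":-5,"dy":0,"dz":-14,"spin":0}]'
python3 -c "
from h import *
w=snap('wrist');cv2.imwrite('pics/w13.png',cv2.resize(w['frame'],(768,576)))"
```

```text
time: 11.35
tool_pos: [537.1, 113.9, 194.1]
tcp_rot: [-1.193, 1.57, -2.673]
contact_force: [-0.1, 1.1, -0.4]
grip_width: 55.1
```

View pics/w13.png

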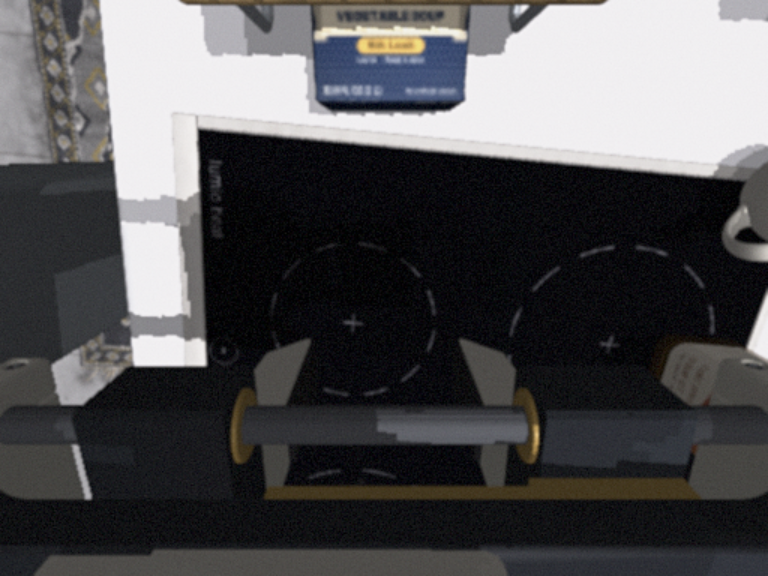

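```bash
python3 -m crank '[{"dx":0,"dy":0,"dz":-3,"spin":0},{"dx":0,"dy":0,"dz":-6,"spin":0},{"dx":0,"dy":0,"dz":-7,"spin":0},{"dx":0,"dy":0,"dz":-7,"spin":0},{"dx":0,"dy":0,"dz":-7,"spin":0},{"dx":0,"dy":0,"dz":-7,"spin":0}]'
python3 -c "
from h import *
w=snap('wrist');cv2.imwrite('pics/w14.png',cv2.resize(w['frame'][20:250,120:400],None,fx=2.5,fy=2.5,interpolation=2))"
```

```text
time: 11.9
tool_pos: [531.5, 181.9, 194.5]
tcp_rot: [-0.36, 1.57, -1.843]
contact_force: [-0.8, -0.4, 0.5]
grip_width: 55.3
```

View pics/w14.png

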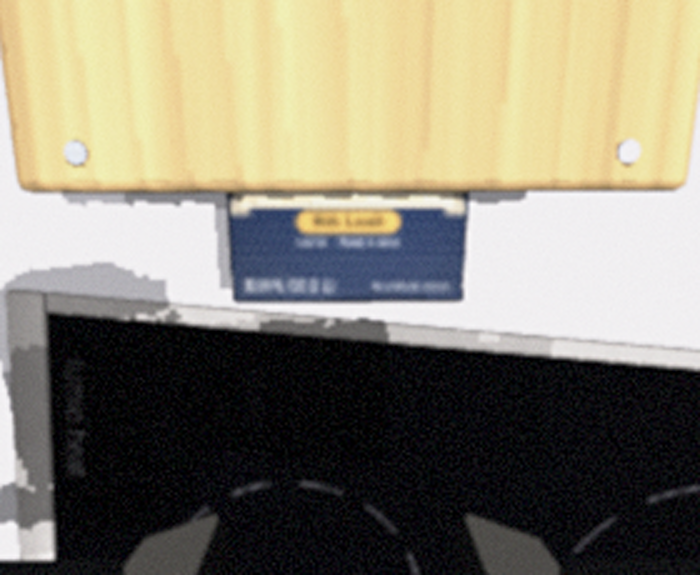

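Run:
```python
from h import *
o=sensors.get_obs();w=snap('wrist');t=o["tool_pos"][:2];a=np.radians(95.1);d=np.array([np.cos(a),np.sin(a)])
k=dict(x0=120,y0=20,k=2.5)
for z in (112,98):
    D=[wray(w,o,*cr(x,y,**k),z) for x,y in((21,190),(688,189))];print(z,D,np.linalg.norm(D[0]-D[1]),[((p[:2]-t)@d).round(1) for p in D])
for z in(66,60,0):
    F=[wray(w,o,*cr(x,y,**k),z) for x,y in((234,300),(463,300))];print(z,F,np.linalg.norm(F[0]-F[1]),[((p[:2]-t)@d).round(1) for p in F])
```

```text
112 [array([422.09021726, 260.07354959, 112.        ]), array([632.9577187 , 278.83955991, 112.        ])] 211.70088877411033 [np.float64(87.6), np.float64(87.5)]
98 [array([416.15525848, 259.77890593,  98.        ]), array([639.28270116, 279.6359814 ,  98.        ])] 224.0092835608408 [np.float64(87.8), np.float64(87.8)]
66 [array([484.64312831, 224.87072289,  66.        ]), array([574.85971442, 232.79202601,  66.        ])] 90.563676227149 [np.float64(47.0), np.float64(46.8)]
60 [array([483.8161986 , 224.02822973,  60.        ]), array([575.92018719, 232.11525279,  60.        ])] 92.4583401163394 [np.float64(46.2), np.float64(46.1)]
0 [array([475.54690145, 215.60329812,   0.        ]), array([586.52491493, 225.34752057,   0.        ])] 111.40497900824397 [np.float64(38.5), np.float64(38.4)]
```

```bash
python3 -m crank '[{"dx":-2,"dy":0,"dz":3,"spin":0},{"dx":-4,"dy":0,"dz":6,"spin":0},{"dx":-4,"dy":0,"dz":10,"spin":0},{"dx":-4,"dy":0,"dz":14,"spin":0},{"dx":-4,"dy":0,"dz":17,"spin":0},{"dx":-4,"dy":0,"dz":17,"spin":0},{"dx":-4,"dy":0,"dz":17,"spin":0}]'
python3 - <<'E'
from h import *
c=snap('top');crop(c,125,145,385,265,3,'t15.png')
a=cv2.GaussianBlur(cv2.imread('pics/top0.png'),(0,0),1);b=cv2.GaussianBlur(c['frame'],(0,0),1);d=cv2.absdiff(a,b).max(2)
for n,(x0,y0,x1,y1) in dict(deck=(137,172,199,236),honey=(318,157,345,185),tin=(350,180,380,210),glass=(338,208,368,236)).items(): print(n,d[y0:y1,x0:x1].mean().round(1),d[y0:y1,x0:x1].max())
E
```

```text
time: 12.58
tool_pos: [546.3, 11.7, 234.7]
tcp_rot: [-0.925, 1.571, -2.411]
contact_force: [-0.3, 0.0, -0.9]
grip_width: 55.1
deck 13.3 17
honey 7.1 16
tin 10.7 17
glass 5.1 10
```

View pics/t15.png

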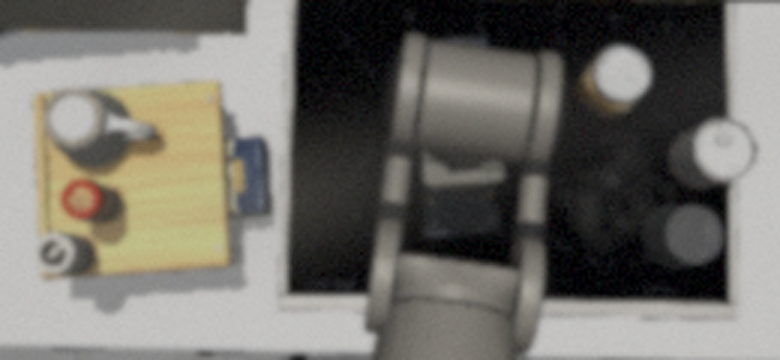

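The carton's foot end sticks out from the shelf mouth (top crop x 232–268, y 138–215). The jars, mug, tin, honey and glass are at the same pixels as at the start.

```bash
python3 -c "
from plant import bot
print(bot.close_job())"
```

```text
the job is handed in; nothing more can be done
None
```

The job is done and handed in at about 12.6 s. The carton lies on its broad side under the shelf, cap end first, with about 4 cm of its foot end sticking out.

- **What I did:** I tipped the carton over towards the shelf with both fingertips near its top. I then pushed its foot end with two partly open fingers, which squared it to the shelf, and slid it in through the mouth. It was never gripped or lifted.
- **How far it sticks out:** My measurements disagree by a few millimetres. The wrist camera gives 41 mm (about 42 mm after I rescaled it, because it measured known lengths 4–5% short), and the top camera gives about 44.5 mm.
- **Alignment:** From the top view, the carton is about 2 mm off the shelf's centre line and square to it to within my measurement.
- **Side camera:** It read about 2 pixels off against the known finger position, so I used it only to look, not to measure.
- **Everything else:** The last top picture, compared with the first, shows the mug, spice jars, tin, honey and glass where they started. The gripper was clear of everything and no contact force showed in the readings.
- **Refused call:** One move call was refused because its rows lacked some keys. Nothing moved, and I sent it again with all of them.

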